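# Make up the two table caddies

### The arm

A 6-joint arm with a two-finger parallel gripper is mounted at the origin on a cart in front of the work surface, level with it; the furniture and walls round the work are solid. World frame = base frame: x ahead of the robot, y to its left, z up, the work surface at z = 0. Lengths are in m, angles in rad, forces in N, time in s.
With the tool pointing down it reaches from about 0.225 to 0.875 m from the base axis. Payload 3.4 kg.
Tool frame: the origin (TCP) lies at the very end of the fingers, on their centre line; the grasp point (between the pads) lies 19 mm behind it; z points along the fingers, x is the direction in which the jaws open and shut, and the axes are right-handed (so a half turn about z gives the same grasp; the last joint's range is limited). The gripper opens to 85 mm and grips with 20 to 120 N. Pads are 22 mm wide; open, the fingers measure 114 mm over their backs; the gripper's body (76 mm by 85 mm) begins 54 mm behind the grasp point. The pads swing forward as they close: fully open they stand 13 mm farther back than shut.
Start: joints at [-1.371, 0.276, 1.505, -0, 1.361, -0.121], TCP at [0.181, -0.546, 0.231] pointing down, gripper open.
Joint ranges: [-2.89, 2.89], [-0.75, 2.08], [0.22, 2.7], [-1.18, 4.32], [0.11, 2.71], [-2.7, 2.7]. Speed limits (rad/s): [2.57, 2.57, 3.14, 3.14, 3.14, 3.14].

### API

Orientations are given as a unit quaternion [w, x, y, z].
In Python, from rig import manip gives the robot as it stands.
- The arm moves only by the tool send_rows, never from a script. Its argument "increments" is a list of rows, each a list of 5 numbers: the opening, from 0 (shut) to 1 (fully open), then the shift along the tool's x, y, z in m, then the turn about the tool's z in rad. A call has 1 to 8 rows; each row shifts and turns the commanded pose from where the row before left it, along the tool's axes as they then stand; what a row does not reach is not made up. A row lasts 1/8 s, in which the tool goes at most 62.5 mm and 10.7 degrees, less where a joint would pass 70% of its speed; a pose out of reach is approached as far as the arm can. A call is refused whole if a number of a shift passes 0.0625 or a number of a turn 0.188, either way. A call with a gripper value outside its range is refused whole. The fingers move at their own pace and stop on an object; "squeeze" is the grip in N (left out, the last holds). Time passes only in rows, so rows that do not move let the fingers close. It gives the time, the measured TCP pose, the force and the opening at its end, in the units of the state.
- manip.get_state(): the state, without advancing time (a new reading comes with each control period).
- manip.get_image(name): name is "side" or "top" or "wrist"; returns the picture (400x640x3 uint8, red, green, blue); there is no depth.
- manip.calibration(name): a dict with "fx", "fy", "cx", "cy" (pixels), "camera_from_world" (4x4, takes a point from world to camera coordinates). Camera axes: x right, y up, looking along -z (the intrinsics and any distortion apply to the point x, -y, -z); pixel columns grow to the right and rows downward; lengths in m; the calibration is good to about 2 mm. A picture is of the moment at which its call begins: read the wrist's pose just before it. calibration takes no time and is no camera call; for the wrist camera it gives the pose at the moment of the call.
- manip.sign_off(): hands the job in, once; it reports no verdict.
The state is a dict: "clock": time; "qpos": joint angles; "qd": joint speeds; "effort": joint torques, N m; "position": TCP position; "ee_rot": TCP orientation; "contact_force": force on the tool from outside, world axes, zero at the start; "moment": the same for the moment, N m; "width": finger opening in m.
Only numpy, scipy, OpenCV 4.12 (cv2) and the standard library are available. Lean on these libraries where they do the work, as an engineer would, in place of code of your own. Each camera call takes 0.05 s, during which the arm holds its last target.

### The job

Make up the two table caddies from the stock on the worktop: the long three-well caddy gets the pepper mill and the red-lidded jar of spread in its two wide wells, either way round, and one of the two black-capped spice jars in the narrow well between them; the short two-well caddy gets the other black-capped spice jar and the red-capped one, either way round. Set each thing down gently (no dropping) so that it stands upright on the floor of its well. Leave the white-lidded jar and the flat tin where they are, and knock nothing over.

Things in the scene. Friction and masses are not known exactly. Their poses are not given: they have to be found in the camera images.
- caddy_three: Longer oak caddy: loose slab, x 100, y 266, 24 mm high, 0.9 kg. Round wells, open above, in a row along its y at x = 0: wide (78 mm bore) at y = -84, narrow (57) at y = 0, wide (78) at y = +84 mm; 16 mm deep, floors 8 mm above the underside. Steel bow handles at both ends (y = +/-138 mm), 62 mm wide, 49 mm high. Origin: centre of the underside, z up; its y within 0.2 rad of world y.
- caddy_two: Shorter oak caddy, same make: loose slab, x 100, y 176, 24 mm high, 0.9 kg. Two narrow wells (57 mm bore) along its y at x = 0, at y = -42 and y = +42 mm; 16 mm deep, floors 8 mm above the underside. Bow handles at both ends (y = +/-93 mm), 49 mm high. Origin: centre of the underside, z up; its y within 0.4 rad of world y. Stands left or right of the longer one.
- pepper_mill: Turned dark-wood pepper mill with a small metal knob on top, round, 58 mm across at the foot, 160 mm tall, 0.13 to 0.25 kg; the head, 116 to 149 mm up, is about 50 mm across, and the body narrows to 48 mm below it. Stands upright on the worktop at the start; origin at the centre of its underside, z up along its axis.
- spread_jar: Glass jar of pale yellow spread with a red screw lid, round, 63 mm across, 86 mm tall, grip it 50 to 70 mm up. Stands upright on the worktop at the start; origin at the centre of its underside, z up along its axis.
- spice_black_1: One of two spice jars of the same shape: slim round glass shaker with a black cap, 41 mm across, 105 mm tall, straight sides; they differ only in the label; either may go to either caddy. Stands upright on the worktop at the start; origin at the centre of its underside, z up along its axis.
- spice_black_2: The other black-capped spice jar, 41 mm across, 105 mm tall, straight sides. Stands upright on the worktop at the start; origin at the centre of its underside, z up along its axis.
- spice_red: Spice jar with a red cap, slim and round, 45 mm across, 106 mm tall, straight sides. Stands upright on the worktop at the start; origin at the centre of its underside, z up along its axis.
- white_jar: Glass jar of red preserve with a white lid, 72 mm across, 102 mm tall, standing among the stock; belongs to neither caddy, leave it. Stands upright on the worktop at the start; origin at the centre of its underside, z up along its axis.
- flat_tin: Flat round food tin, 86 mm across, 40 mm high, standing behind the caddies; not needed, leave it. Stands upright on the worktop at the start; origin at the centre of its underside, z up along its axis.
Not all that is in view belongs to the job. Leave any purple look-alike of the pepper_mill alone.

How it is judged:
By the outcome, as a careful person would: the job done as asked, in the order asked, and still so for the second after the job is handed in, with the robot touching nothing.
It also fails if it takes over 115 s, if anything falls off the work surface, if the arm or the gripper's body presses on something with over 40 N, if the wrist force passes 120 N, or if a joint passes its speed limit or range.

## Working session

There is one attempt and no reset: what is moved stays moved. The work goes in short steps, Python scripts to look and compute and a tool call to move; the robot and the scene stay as the last step left them, time stands still between calls to the robot, and variables do not carry over. Pictures are saved under pics/ and viewed, and the job is handed in when it is done.

Besides the shell and the picture viewer there is one more tool, called after "Emit:" in YAML: its name, and indented under it one key for each argument. send_rows: Moves the arm, as the interface text tells. Its arguments: {"type":"object","properties":{"increments":{"type":"array","items":{"type":"array","items":{"type":"number"}}},"squeeze":{"type":"number"}},"required":["increments"]}

```bash
ls; mkdir -p pics
python3 - <<'E'
from rig import manip
import cv2,json
print(manip.get_state())
for n in ("top","side","wrist"):
    c=manip.calibration(n); print(n,{k:(v if k!='camera_from_world' else [list(map(lambda x:round(x,4),r)) for r in v]) for k,v in c.items()})
    im=manip.get_image(n); cv2.imwrite(f"pics/{n}0.png",im[:,:,::-1])
E
```

```text
pics
{'clock': 0.0, 'qpos': array([-1.37099340e+00,  2.76628236e-01,  1.50616091e+00,  4.18551339e-07,
        1.36072903e+00, -1.21015868e-01]), 'qd': array([ 0.00013631, -0.00108512,  0.00062357,  0.00134648, -0.00022631,
        0.00300962]), 'effort': array([-7.09517026e-04, -4.16766679e+01, -2.45802748e+01, -2.31081349e-04,
        1.11913652e-02,  1.12533607e-05]), 'position': array([ 0.18119897, -0.54512335,  0.23040971]), 'ee_rot': array([-6.53585582e-04,  8.10969290e-01, -5.85087928e-01, -7.06918770e-04]), 'contact_force': array([-0.28514749, -0.50797894, -0.58556205]), 'moment': array([-0.06170025,  0.02373178, -0.03623102]), 'width': 0.08535816659864201}
top {'fx': 424.14643316156526, 'fy': 424.14643316156526, 'cx': 313.7272842956401, 'cy': 199.5450313093203, 'camera_from_world': [[np.float64(-0.0165), np.float64(-0.9998), np.float64(-0.0136), np.float64(-0.0977)], [np.float64(0.9941), np.float64(-0.0178), np.float64(0.1071), np.float64(-0.5827)], [np.float64(-0.1073), np.float64(-0.0117), np.float64(0.9942), np.float64(-1.3099)], [np.float64(0.0), np.float64(0.0), np.floa
[... 235 characters left out ...]
.5738)], [np.float64(-0.0217), np.float64(-0.5105), np.float64(0.8596), np.float64(-0.0785)], [np.float64(-0.0089), np.float64(0.8599), np.float64(0.5104), np.float64(-0.9146)], [np.float64(0.0), np.float64(0.0), np.float64(0.0), np.float64(1.0)]]}
wrist {'fx': 343.8675680273986, 'fy': 343.8675680273986, 'cx': 316.89411065291796, 'cy': 198.07691130673405, 'camera_from_world': [[np.float64(0.315), np.float64(-0.9491), np.float64(-0.0006), np.float64(-0.5739)], [np.float64(0.9121), np.float64(0.3029), np.float64(-0.2764), np.float64(0.0352)], [np.float64(0.2625), np.float64(0.0865), np.float64(0.9611), np.float64(-0.3768)], [np.float64(0.0), np.float64(0.0), np.float64(0.0), np.float64(1.0)]]}
```

View pics/top0.png

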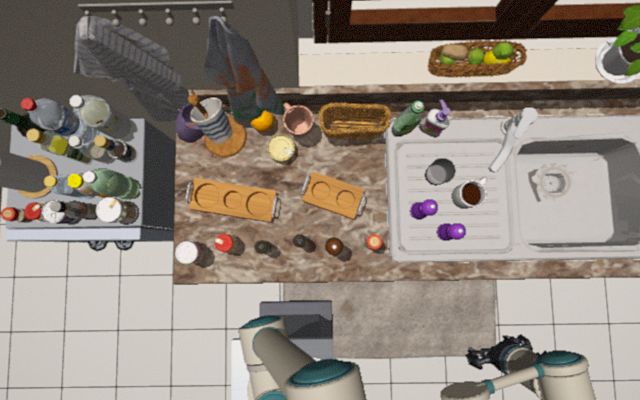

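View pics/side0.png

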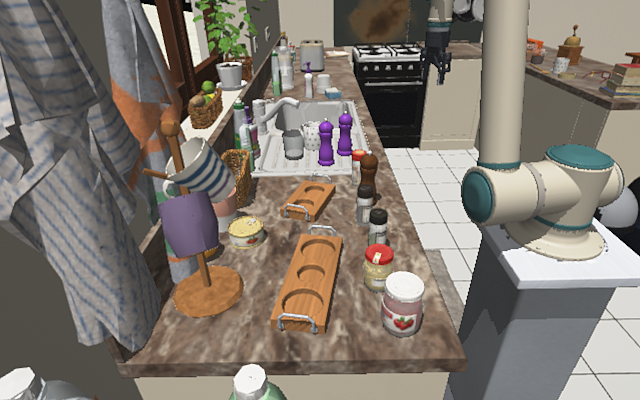

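View pics/wrist0.png

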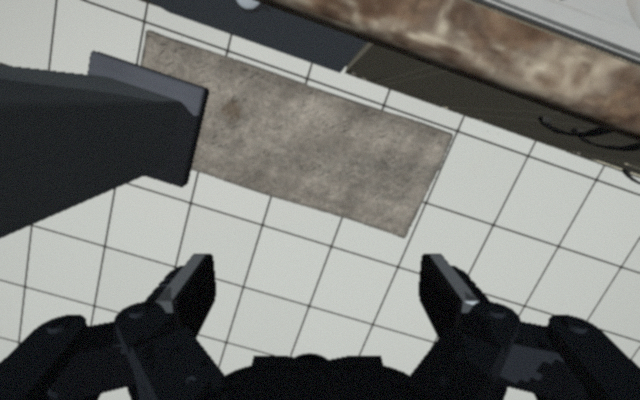

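The stock row in the top view is: white jar (188,252), red-lidded spread (224,242), black caps (264,247) and (301,241), brown mill (335,245), red-capped spice (375,241). The purple look-alike mills are at (425,208) and (452,231). The long caddy is at (233,200), the short one at (334,194). Next is a close crop.

```bash
cat > h.py <<'E'
import numpy as np, cv2
from rig import manip
def ray(name,u,v,z,c=None):
    c=c or manip.calibration(name); T=np.array(c['camera_from_world'],float); R=T[:3,:3];t=T[:3,3]
    o=-R.T@t; d=R.T@np.array([(u-c['cx'])/c['fx'],-(v-c['cy'])/c['fy'],-1]); s=(z-o[2])/d[2]; return o+s*d
def proj(name,P,c=None):
    c=c or manip.calibration(name); T=np.array(c['camera_from_world'],float); p=T[:3,:3]@np.array(P)+T[:3,3]
    return np.array([c['cx']+c['fx']*p[0]/-p[2], c['cy']-c['fy']*p[1]/-p[2]])
E
python3 - <<'E'
import cv2
im=cv2.imread('pics/top0.png')
cv2.imwrite('pics/c1.png',cv2.resize(im[165:275,170:285],None,fx=6,fy=5.4,interpolation=3)[:600])
cv2.imwrite('pics/c1.png',cv2.resize(im[170:270,170:290],None,fx=6,fy=6,interpolation=3))
cv2.imwrite('pics/c2.png',cv2.resize(im[165:265,280:400],None,fx=6,fy=6,interpolation=3))
im=cv2.imread('pics/side0.png')
cv2.imwrite('pics/c3.png',cv2.resize(im[130:340,260:430],None,fx=2.8,fy=2.8,interpolation=3))
print(cv2.__version__)
E
```

```text
4.12.0
```

View pics/c1.png

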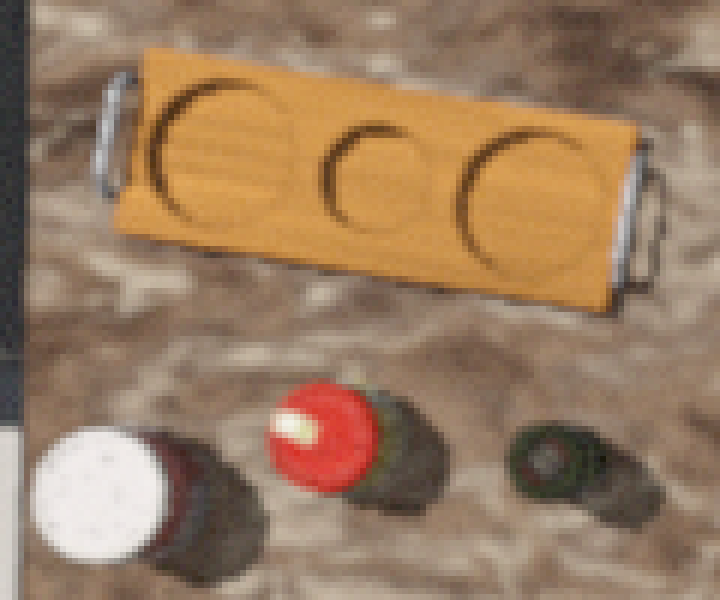

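View pics/c2.png

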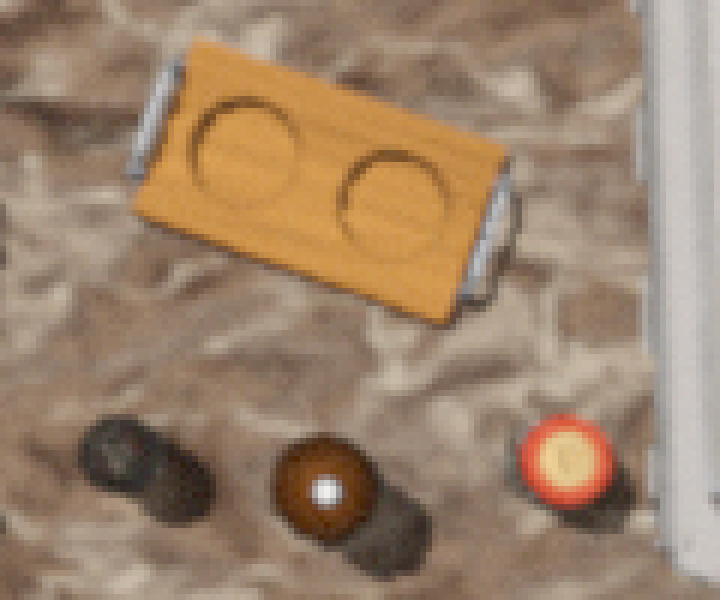

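View pics/c3.png

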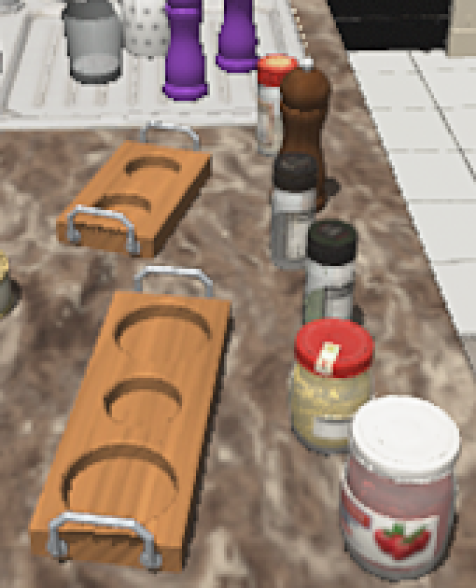

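Run:
```python
from h import *
c1=lambda x,y:(170+(x+.5)/6-.5,170+(y+.5)/6-.5)
c2=lambda x,y:(280+(x+.5)/6-.5,165+(y+.5)/6-.5)
for n,p,z in [("white",c1(100,494),.102),("spread",c1(324,437),.086),("b1",c1(548,462),.105),("b2",c2(119,455),.105),("mill",c2(326,491),.157),("red",c2(567,461),.106)]:
    print(n,ray("top",*p,z).round(4))
for n,c,pts in [("three",c1,[(145,47),(638,122),(612,310),(115,232)]),("two",c2,[(196,40),(508,148),(445,322),(135,212)])]:
    P=np.array([ray("top",*c(*p),.024) for p in pts])[:,:2]; m=P.mean(0)
    print(n,m.round(4),[np.linalg.norm(P[i]-P[(i+1)%4]).round(4) for i in range(4)])
    d=(P[0]+P[3]-P[1]-P[2]); d/=np.linalg.norm(d); print("y dir",d, np.arctan2(-d[0],d[1]))
    for o in ((-.084,0,.084) if n=="three" else (-.042,.042)): print(o,(m+o*d).round(4))
for p in [(224,152),(376,178),(532,202)]: print("w3",ray("top",*c1(*p),.024).round(4))
for p in [(245,152),(394,205)]: print("w2",ray("top",*c2(*p),.024).round(4))
s=manip.get_state();print(s['position'],s['clock'])
print(manip.calibration('wrist')['camera_from_world'])
```

```text
white [0.4239 0.2718 0.102 ]
spread [0.4502 0.1646 0.086 ]
b1 [0.4359 0.0497 0.105 ]
b2 [ 0.4522 -0.0643  0.105 ]
mill [ 0.4331 -0.1641  0.157 ]
red [ 0.4456 -0.2843  0.106 ]
three [0.5876 0.1513] [np.float64(0.2673), np.float64(0.1007), np.float64(0.2676), np.float64(0.1)]
y dir [0.17039032 0.98537665] -0.17122576956714214
-0.084 [0.5733 0.0686]
0 [0.5876 0.1513]
0.084 [0.6019 0.2341]
two [ 0.5964 -0.1692] [np.float64(0.1754), np.float64(0.0984), np.float64(0.1735), np.float64(0.0977)]
y dir [0.3503164  0.93663142] -0.3579088845226031
-0.042 [ 0.5816 -0.2086]
0.042 [ 0.6111 -0.1299]
w3 [0.6026 0.2329 0.024 ]
w3 [0.5872 0.1518 0.024 ]
w3 [0.5729 0.0689 0.024 ]
w2 [ 0.6121 -0.1295  0.024 ]
w2 [ 0.5824 -0.2077  0.024 ]
[ 0.18122843 -0.54526836  0.23063915] 0.15
[[ 3.15030837e-01 -9.49081364e-01 -3.69700031e-04 -5.74073034e-01]
 [ 9.12076017e-01  3.02855231e-01 -2.76398350e-01  3.51765937e-02]
 [ 2.62436488e-01  8.67368089e-02  9.61043087e-01 -3.76770657e-01]
 [ 0.00000000e+00  0.00000000e+00  0.00000000e+00  1.00000000e+00]]
```

```bash
cat >> h.py <<'E'
def yaw(s):
    w,x,y,z=s['ee_rot']; return np.arctan2(2*(x*y+w*z),1-2*(y*y+z*z))
def plan(tgt,yw=None,n=None):
    """print per-row tool-frame shift for straight move with constant turn"""
    s=manip.get_state(); p=s['position']; a=yaw(s); tgt=np.array(tgt)
    dy=0 if yw is None else (yw-a+np.pi)%(2*np.pi)-np.pi
    d=tgt-p; m=int(np.ceil(max(np.linalg.norm(d)/.060,abs(dy)/.18,1))); n=n or m
    print("clk",round(s['clock'],2),"at",p.round(4),"yaw",round(a,3),"w",round(s['width'],4),"F",np.round(s['contact_force'],1),"n",n)
    for i in range(n):
        t=a+dy*i/n; x=np.array([np.cos(t),np.sin(t),0]); y=np.array([np.sin(t),-np.cos(t),0])
        print([round(float(v),3) for v in (x@d/n,y@d/n,-d[2]/n,-dy/n)])
        if abs(dy)<1e-6: break
E
python3 -c "
from h import *
plan([.433,-.164,.235],-.25,8)
c=manip.calibration('wrist');T=np.array(c['camera_from_world']);print(-T[:3,:3].T@T[:3,3])"
```

```text
clk 0.15 at [ 0.1812 -0.5453  0.2306] yaw -1.25 w 0.0855 F [ 0.5 -0.4 -0.1] n 8
[-0.035, -0.045, -0.001, -0.125]
[-0.029, -0.049, -0.001, -0.125]
[-0.023, -0.052, -0.001, -0.125]
[-0.016, -0.055, -0.001, -0.125]
[-0.009, -0.056, -0.001, -0.125]
[-0.002, -0.057, -0.001, -0.125]
[0.005, -0.057, -0.001, -0.125]
[0.012, -0.056, -0.001, -0.125]
[ 0.24764535 -0.52281555  0.37160335]
```

Emit:
send_rows:
  increments:
    - [1, -0.035, -0.045, -0.001, -0.125]
    - [1, -0.029, -0.049, -0.001, -0.125]
    - [1, -0.023, -0.052, -0.001, -0.125]
    - [1, -0.016, -0.055, -0.001, -0.125]
    - [1, -0.009, -0.056, 0, -0.125]
    - [1, -0.002, -0.057, 0, -0.125]
    - [1, 0.005, -0.057, 0, -0.125]
    - [1, 0.012, -0.056, 0, -0.125]
  squeeze: 40

```text
clock: 1.15
position: [0.4354, -0.1645, 0.2353]
ee_rot: [0.0, 0.992, -0.123, 0.0]
contact_force: [0.3, -0.6, -0.8]
width: 0.0854
```

```bash
python3 -c "
from h import *
plan([.433,-.164,.235],-.25)
c=manip.calibration('wrist')
im=manip.get_image('wrist')[:,:,::-1].copy()
for n,P in dict(mill=(.4331,-.1641,.16),b2=(.4522,-.0643,.105),b1=(.4359,.0497,.105),red=(.4456,-.2843,.106),w1=(.5824,-.208,.024),w2=(.6116,-.1297,.024),w3=(.573,.0688,.024),w4=(.5875,.1515,.024)).items():
  q=proj('wrist',P,c).round().astype(int); print(n,q); cv2.drawMarker(im,tuple(map(int,q)),(255,0,255),0,8,1)
cv2.imwrite('pics/w1.png',im)
"
```

```text
clk 1.15 at [ 0.4354 -0.1645  0.2353] yaw -0.246 w 0.0854 F [ 0.3 -0.6 -0.8] n 1
[-0.002, 0.0, 0.0, 0.004]
mill [314 210]
b2 [306  55]
b1 [ 237 -122]
red [360 311]
w1 [464 175]
w2 [483  92]
w3 [ 409 -138]
w4 [ 409 -273]
```

View pics/w1.png

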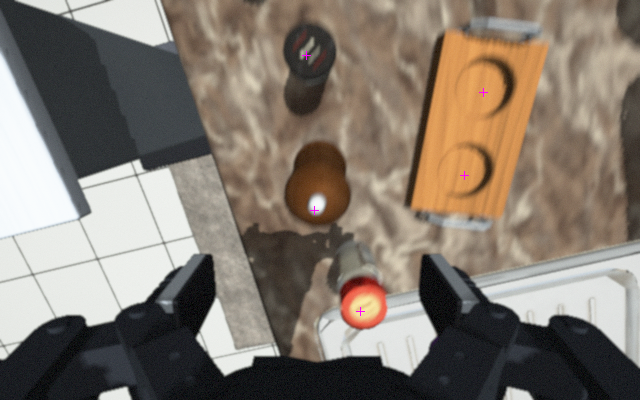

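```bash
python3 -c "
from h import *
im=cv2.imread('pics/side0.png')[130:340,260:430]
im=cv2.resize(im,None,fx=2.8,fy=2.8,interpolation=3)
for n,P in dict(mill=(.4331,-.1641,.16),spread=(.4502,.1646,.086),b2=(.4522,-.0643,.105),b1=(.4359,.0497,.105),red=(.4456,-.2843,.106),w1=(.5824,-.208,.024),w2=(.6116,-.1297,.024),w3=(.573,.0688,.024),w4=(.5875,.1515,.024),w5=(.602,.2335,.024)).items():
  q=(proj('side',P)-[260,130])*2.8; print(n,q.round()); cv2.drawMarker(im,tuple(map(int,q.round())),(255,0,255),0,8,1)
cv2.imwrite('pics/s1.png',im)
plan([.433,-.164,.235],-.25)
"
```

```text
mill [308.  57.]
spread [336. 338.]
b2 [297. 159.]
b1 [334. 228.]
red [280.  60.]
w1 [154. 165.]
w2 [124. 204.]
w3 [164. 328.]
w4 [145. 396.]
w5 [122. 478.]
clk 1.2 at [ 0.4388 -0.158   0.2353] yaw -0.239 w 0.0852 F [3.7 4.7 0.3] n 1
[-0.004, 0.007, 0.0, 0.011]
```

View pics/s1.png

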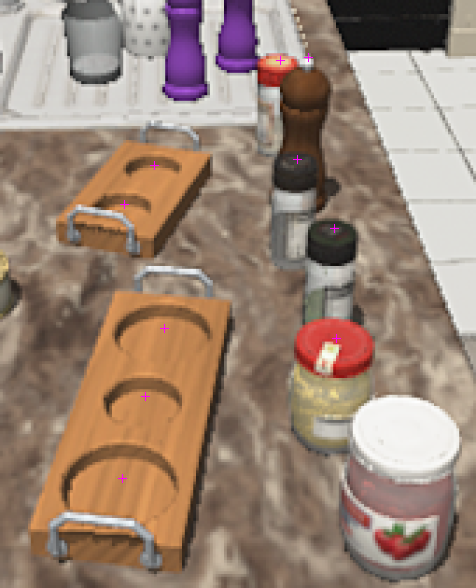

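The side view agrees with the top-view positions. The arm was still moving during the wrist picture, which explains its 5 mm offset. The mill is brown, at about (317,205) in the wrist view. I'll let the arm settle, then correct.

Emit:
send_rows:
  increments:
    - [1, 0, 0, 0, 0]
    - [1, 0, 0, 0, 0]

```text
clock: 1.45
position: [0.4341, -0.1668, 0.2351]
ee_rot: [0.0, 0.992, -0.125, -0.0]
contact_force: [-0.0, -0.1, 0.1]
width: 0.0855
```

```bash
python3 -c "
from h import *
plan([.433,-.164,.180],-.25,1)"
```

```text
clk 1.45 at [ 0.4341 -0.1668  0.2351] yaw -0.251 w 0.0855 F [-0.  -0.1  0.1] n 1
[-0.002, -0.002, 0.055, -0.001]
```

Emit:
send_rows:
  increments:
    - [1, -0.002, -0.002, 0.01, 0]
    - [1, 0, 0, 0, 0]
    - [1, 0, 0, 0, 0]

```text
clock: 1.82
position: [0.4328, -0.1643, 0.2251]
ee_rot: [-0.0, 0.992, -0.125, -0.0]
contact_force: [0.1, -0.6, 0.5]
width: 0.0857
```

```bash
python3 -c "
from h import *
plan([.433,-.164,.107],-.25,2)
c=manip.calibration('wrist')
im=manip.get_image('wrist')[:,:,::-1].copy()
for n,P in dict(mill=(.4331,-.1641,.16),b2=(.4522,-.0643,.105),red=(.4456,-.2843,.106),w1=(.5824,-.208,.024),w2=(.6116,-.1297,.024)).items():
  q=proj('wrist',P,c).round().astype(int); print(n,q); cv2.drawMarker(im,tuple(map(int,q)),(255,0,255),0,8,1)
cv2.imwrite('pics/w2.png',im)
"
```

```text
clk 1.82 at [ 0.4328 -0.1643  0.2251] yaw -0.251 w 0.0857 F [ 0.1 -0.6  0.5] n 2
[0.0, -0.0, 0.059, -0.001]
[0.0, -0.0, 0.059, -0.001]
mill [318 215]
b2 [309  53]
red [366 317]
w1 [470 176]
w2 [491  91]
```

View pics/w2.png

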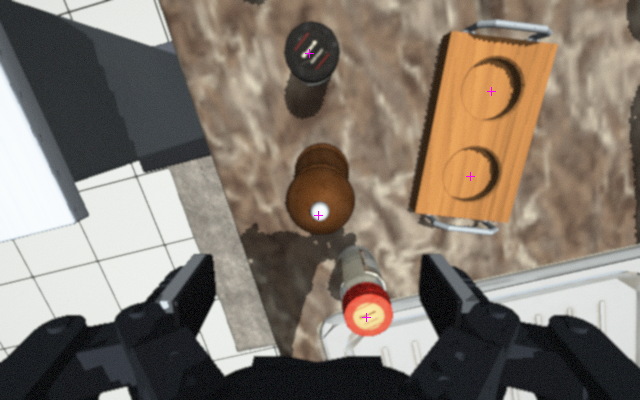

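With the arm settled, the marks land on the mill knob (320,211), the cap centres and the wells to within about 2 mm. Now descending on the mill.

Emit:
send_rows:
  increments:
    - [1, 0, -0.001, 0.05, 0]
    - [1, 0, 0, 0.045, 0]
    - [1, 0, 0, 0.023, 0]
    - [1, 0, 0, 0, 0]
    - [0.4, 0, 0, 0, 0]
    - [0.4, 0, 0, 0, 0]
    - [0.3, 0, 0, 0, 0]
    - [0.3, 0, 0, 0, 0]
  squeeze: 40

```text
clock: 2.88
position: [0.4346, -0.1634, 0.109]
ee_rot: [0.001, 0.992, -0.125, 0.002]
contact_force: [-0.2, 0.5, 5.7]
width: 0.0467
```

Emit:
send_rows:
  increments:
    - [0.2, 0, 0, 0, 0]
    - [0.2, 0, 0, -0.02, 0]
    - [0.2, 0, 0, -0.05, 0]
    - [0.2, 0, 0, -0.06, 0]
    - [0.2, 0, 0, 0, 0]
    - [0.2, 0, 0, 0, 0]

```text
clock: 3.62
position: [0.4328, -0.1624, 0.2369]
ee_rot: [-0.0, 0.992, -0.125, -0.0]
contact_force: [-0.3, 0.1, -1.7]
width: 0.046
```

```bash
python3 -c "
from h import *
plan([.573,.0688,.24],None)
im=manip.get_image('side')[:,:,::-1]
cv2.imwrite('pics/s2.png',im[60:340,200:480])
im=manip.get_image('wrist')[:,:,::-1]
cv2.imwrite('pics/w3.png',im)
"
```

```text
clk 3.62 at [ 0.4328 -0.1624  0.2369] yaw -0.25 w 0.046 F [-0.3  0.1 -1.7] n 5
[0.016, -0.052, -0.001, 0.0]
```

View pics/s2.png

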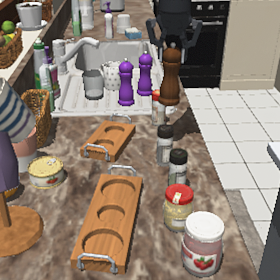

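View pics/w3.png

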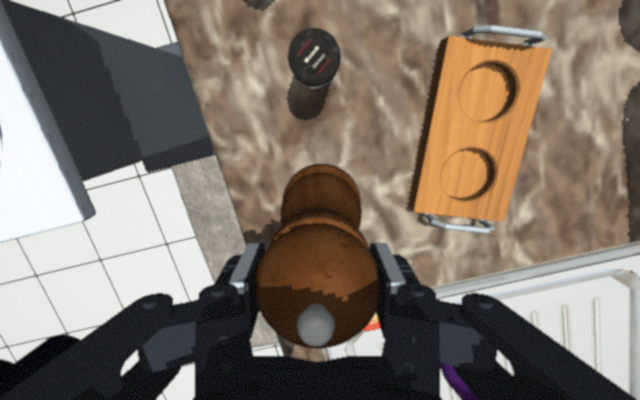

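Mill held upright (foot visible directly below the head at about (320,200) and (318,285)). Carrying it over.

Emit:
send_rows:
  increments:
    - [0.2, 0.016, -0.052, 0, 0]
    - [0.2, 0.016, -0.052, 0, 0]
    - [0.2, 0.016, -0.052, 0, 0]
    - [0.2, 0.016, -0.052, 0, 0]
    - [0.2, 0.016, -0.052, 0, 0]
    - [0.2, 0, 0, 0, 0]
    - [0.2, 0, 0, 0, 0]
    - [0.2, 0, 0, 0, 0]

```text
clock: 4.72
position: [0.5744, 0.0683, 0.2365]
ee_rot: [0.0, 0.992, -0.125, -0.001]
contact_force: [0.1, -0.6, -1.2]
width: 0.0464
```

```bash
python3 -c "
from h import *
plan([.573,.0695,.12],None,1)"
```

```text
clk 4.72 at [0.5744 0.0683 0.2365] yaw -0.251 w 0.0464 F [ 0.1 -0.6 -1.2] n 1
[-0.002, -0.001, 0.117, 0.0]
```

Emit:
send_rows:
  increments:
    - [0.2, -0.002, -0.001, 0.04, 0]
    - [0.2, 0, 0, 0.04, 0]
    - [0.2, 0, 0, 0.02, 0]
    - [0.2, 0, 0, 0.014, 0]
    - [0.2, 0, 0, 0, 0]
    - [0.2, 0, 0, 0, 0]

```text
clock: 5.48
position: [0.5744, 0.0705, 0.1244]
ee_rot: [-0.0, 0.992, -0.125, 0.001]
contact_force: [0.6, -0.2, -1.5]
width: 0.0465
```

```bash
python3 -c "
from h import *
plan([.573,.0695,.12],None,1)
im=manip.get_image('side')[:,:,::-1]
cv2.imwrite('pics/s3.png',cv2.resize(im[100:340,240:440],None,fx=2.5,fy=2.5,interpolation=3))
im=manip.get_image('wrist')[:,:,::-1]
cv2.imwrite('pics/w4.png',im)
"
```

```text
clk 5.47 at [0.5744 0.0705 0.1244] yaw -0.25 w 0.0465 F [ 0.6 -0.2 -1.5] n 1
[-0.001, 0.001, 0.004, 0.0]
```

View pics/s3.png

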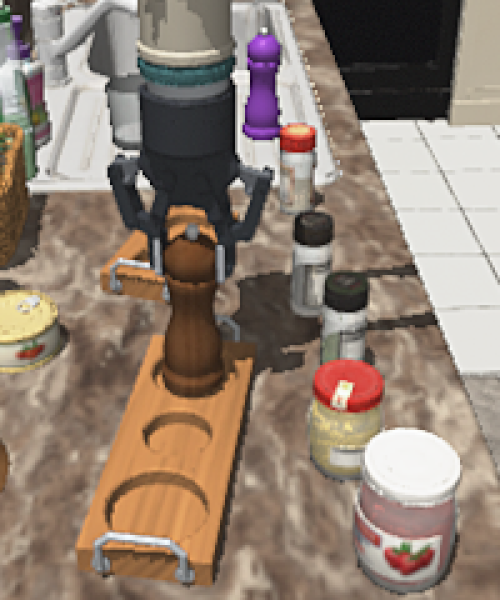

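View pics/w4.png

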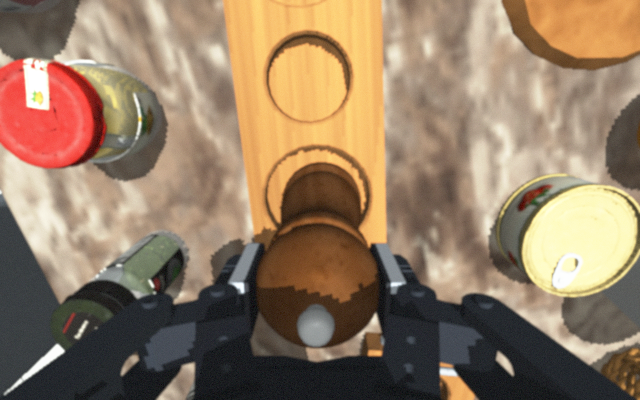

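The mill foot sits inside the well rim, centred at about (320,195) in the wrist view. Final lowering in small steps.

Emit:
send_rows:
  increments:
    - [0.2, 0, 0, 0.004, 0]
    - [0.2, 0, 0, 0.002, 0]
    - [0.2, 0, 0, 0, 0]
    - [0.2, 0, 0, 0, 0]

```text
clock: 6.08
position: [0.5736, 0.0708, 0.1173]
ee_rot: [0.0, 0.992, -0.125, -0.0]
contact_force: [0.2, 0.1, -2.6]
width: 0.0463
```

Emit:
send_rows:
  increments:
    - [0.2, 0, 0, 0.001, 0]
    - [0.2, 0, 0, 0.001, 0]
    - [0.2, 0, 0, 0, 0]
    - [0.2, 0, 0, 0, 0]

```text
clock: 6.58
position: [0.574, 0.0713, 0.117]
ee_rot: [-0.001, 0.992, -0.125, 0.001]
contact_force: [-1.5, 1.6, 6.6]
width: 0.0469
```

Contact with the well floor (+6.6 N). Releasing and retreating.

Emit:
send_rows:
  increments:
    - [0.7, 0, 0, 0, 0]
    - [0.8, 0, 0, 0, 0]
    - [1, 0, 0, 0, 0]
    - [1, 0, 0, -0.03, 0]
    - [1, 0, 0, -0.05, 0]
    - [1, 0, 0, -0.045, 0]
    - [1, 0, 0, 0, 0]

```text
clock: 7.45
position: [0.5761, 0.0708, 0.2444]
ee_rot: [-0.0, 0.992, -0.125, 0.004]
contact_force: [0.8, -0.3, -0.4]
width: 0.0852
```

```bash
python3 -c "
from h import *
plan([.4502,.1646,.16],None)
im=manip.get_image('side')[:,:,::-1]
cv2.imwrite('pics/s4.png',cv2.resize(im[100:340,240:440],None,fx=2.5,fy=2.5,interpolation=3))
"
```

```text
clk 7.45 at [0.5761 0.0708 0.2444] yaw -0.25 w 0.0852 F [ 0.8 -0.3 -0.4] n 3
[-0.048, -0.02, 0.028, 0.0]
```

View pics/s4.png

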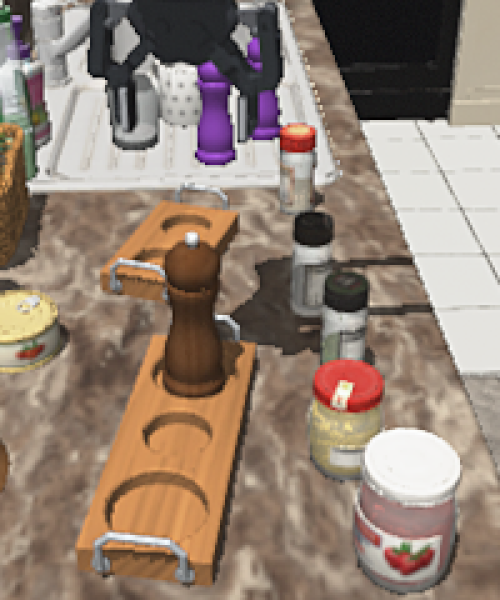

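The mill stands upright in its well, about (192,340). Next is the spread jar.

Emit:
send_rows:
  increments:
    - [1, -0.048, -0.02, 0, 0]
    - [1, -0.048, -0.02, 0.01, 0]
    - [1, -0.048, -0.02, 0.03, 0]
    - [1, 0, 0, 0.04, 0]
    - [1, 0, 0, 0, 0]
    - [1, 0, 0, 0, 0]

```text
clock: 8.25
position: [0.4498, 0.1644, 0.1606]
ee_rot: [0.0, 0.992, -0.125, 0.0]
contact_force: [-0.5, -0.1, 0.4]
width: 0.0855
```

```bash
python3 -c "
from h import *
plan([.4502,.1646,.036],None,1)
c=manip.calibration('wrist')
im=manip.get_image('wrist')[:,:,::-1].copy()
q=proj('wrist',(.4502,.1646,.086),c).round().astype(int); print(q); cv2.drawMarker(im,tuple(map(int,q)),(255,0,255),0,8,1)
cv2.imwrite('pics/w5.png',im)
"
```

```text
clk 8.25 at [0.4498 0.1644 0.1606] yaw -0.25 w 0.0855 F [-0.5 -0.1  0.4] n 1
[0.0, -0.0, 0.125, 0.0]
[318 210]
```

View pics/w5.png

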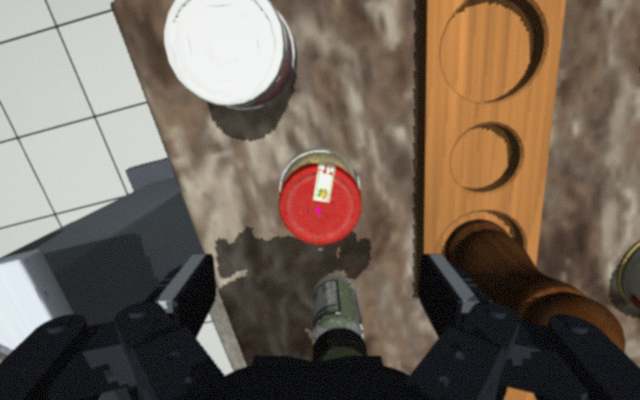

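Emit:
send_rows:
  increments:
    - [1, 0.001, -0.003, 0.05, 0]
    - [1, 0, 0, 0.05, 0]
    - [1, 0, 0, 0.025, 0]
    - [1, 0, 0, 0, 0]
    - [0.5, 0, 0, 0, 0]
    - [0.4, 0, 0, 0, 0]
    - [0.3, 0, 0, 0, 0]
    - [0.3, 0, 0, 0, 0]
  squeeze: 50

```text
clock: 9.3
position: [0.4524, 0.1675, 0.0378]
ee_rot: [-0.001, 0.992, -0.125, 0.002]
contact_force: [-1.6, 0.3, 6.8]
width: 0.0573
```

Emit:
send_rows:
  increments:
    - [0.3, 0, 0, 0, 0]
    - [0.3, 0, 0, -0.03, 0]
    - [0.3, 0, 0, -0.05, 0]
    - [0.3, 0, 0, -0.04, 0]
    - [0.3, 0, 0, 0, 0]
    - [0.3, 0, 0, 0, 0]

```text
clock: 10.05
position: [0.4497, 0.167, 0.1548]
ee_rot: [0.0, 0.992, -0.125, -0.0]
contact_force: [-0.0, 0.3, -3.8]
width: 0.0574
```

```bash
python3 -c "
from h import *
plan([.602,.2335,.156],None)
im=manip.get_image('wrist')[:,:,::-1].copy()
cv2.imwrite('pics/w6.png',im)
"
```

```text
clk 10.05 at [0.4497 0.167  0.1548] yaw -0.25 w 0.0574 F [-0.   0.3 -3.8] n 3
[0.044, -0.034, -0.0, 0.0]
```

View pics/w6.png

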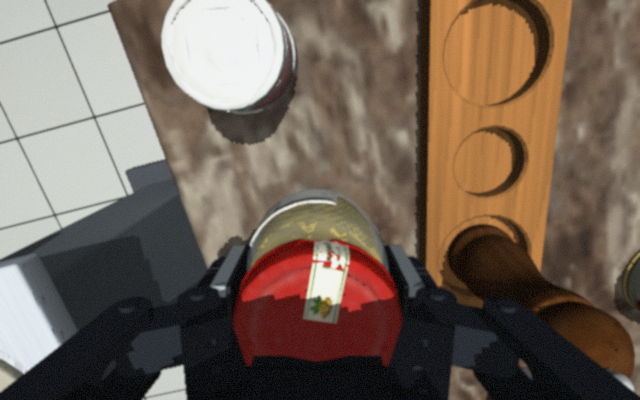

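The jar is held level with the lid centred between the pads. Moving to the far wide well.

Emit:
send_rows:
  increments:
    - [0.3, 0.044, -0.034, 0, 0]
    - [0.3, 0.044, -0.034, 0, 0]
    - [0.3, 0.044, -0.034, 0, 0]
    - [0.3, 0, 0, 0, 0]
    - [0.3, 0, 0, 0, 0]
    - [0.3, 0, 0, 0.03, 0]
    - [0.3, 0, 0, 0, 0]
    - [0.3, 0, 0, 0, 0]

```text
clock: 11.1
position: [0.6032, 0.2331, 0.1258]
ee_rot: [0.0, 0.992, -0.125, -0.0]
contact_force: [0.0, 0.1, -1.7]
width: 0.0575
```

```bash
python3 -c "
from h import *
plan([.602,.2335,.05],None,1)
im=manip.get_image('wrist')[:,:,::-1].copy()
cv2.imwrite('pics/w7.png',im)
"
```

```text
clk 11.1 at [0.6032 0.2331 0.1258] yaw -0.25 w 0.0575 F [ 0.   0.1 -1.7] n 1
[-0.001, -0.0, 0.076, 0.0]
```

View pics/w7.png

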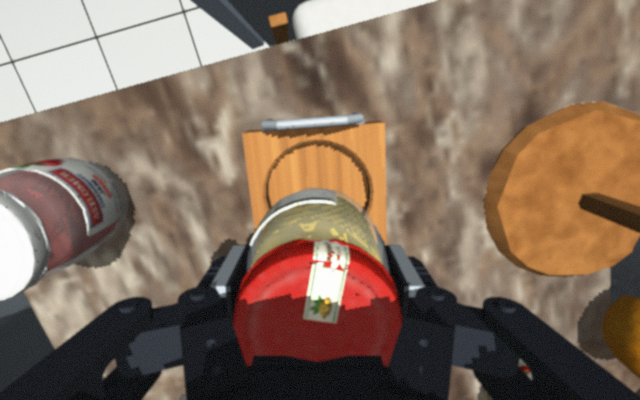

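```bash
python3 -c "
from h import *
for dx,dy in [(0,0)]:
  c=np.array([.602,.2335,.024])
  for a in np.arange(0,2*np.pi,np.pi/4):
    print(proj('wrist',c+.039*np.array([np.cos(a-.17),np.sin(a-.17),0])).round(1))
"
```

```text
[367.4 195. ]
[349.9 159.1]
[310.  146.2]
[273.  165.2]
[261.9 203.1]
[281.4 236.6]
[318.7 247.6]
[353.8 231.1]
```

Emit:
send_rows:
  increments:
    - [0.3, 0, -0.002, 0.04, 0]
    - [0.3, 0, 0, 0.02, 0]
    - [0.3, 0, 0, 0, 0]
    - [0.3, 0, 0, 0, 0]

```text
clock: 11.65
position: [0.6055, 0.2356, 0.067]
ee_rot: [-0.001, 0.992, -0.125, 0.001]
contact_force: [-0.3, 0.3, -2.2]
width: 0.0572
```

```bash
python3 -c "
from h import *
plan([.603,.2355,.045],None,1)
im=manip.get_image('wrist')[:,:,::-1].copy()
cv2.imwrite('pics/w8.png',im)
im=manip.get_image('side')[:,:,::-1]
cv2.imwrite('pics/s5.png',cv2.resize(im[150:340,240:440],None,fx=2.5,fy=2.5,interpolation=3))
"
```

```text
clk 11.65 at [0.6055 0.2356 0.067 ] yaw -0.25 w 0.0572 F [-0.3  0.3 -2.2] n 1
[-0.002, 0.001, 0.022, 0.0]
```

View pics/w8.png

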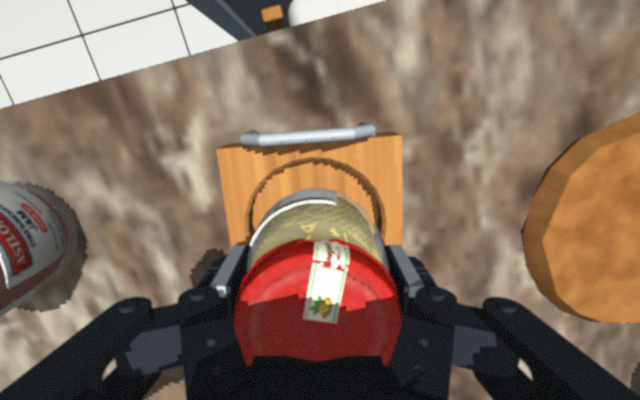

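View pics/s5.png

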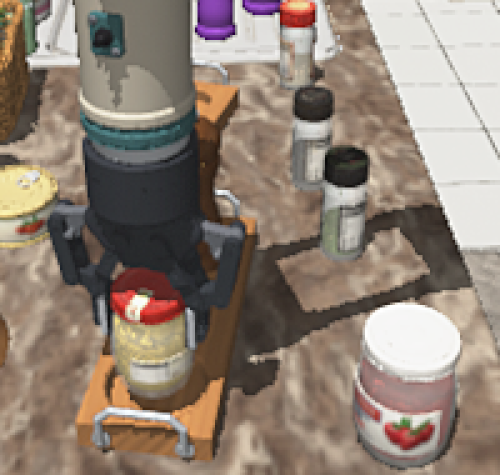

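Rim and jar look concentric. Lowering gradually while watching the force.

Emit:
send_rows:
  increments:
    - [0.3, -0.001, 0, 0.005, 0]
    - [0.3, 0, 0, 0.005, 0]
    - [0.3, 0, 0, 0, 0]
    - [0.3, 0, 0, 0, 0]

```text
clock: 12.25
position: [0.6033, 0.2356, 0.0551]
ee_rot: [0.0, 0.992, -0.125, -0.0]
contact_force: [-0.9, -0.4, -3.9]
width: 0.0574
```

Emit:
send_rows:
  increments:
    - [0.3, 0, 0, 0.004, 0]
    - [0.3, 0, 0, 0.003, 0]
    - [0.3, 0, 0, 0, 0]
    - [0.3, 0, 0, 0, 0]

```text
clock: 12.75
position: [0.6034, 0.2356, 0.0482]
ee_rot: [0.0, 0.992, -0.125, 0.0]
contact_force: [-0.0, -1.2, -2.5]
width: 0.0574
```

```bash
python3 -c "
from h import *
plan([.603,.2355,.045],None,1)
im=manip.get_image('wrist')[:,:,::-1].copy()
cv2.imwrite('pics/w9.png',im)
"
```

```text
clk 12.75 at [0.6034 0.2356 0.0482] yaw -0.25 w 0.0574 F [-0.  -1.2 -2.5] n 1
[-0.0, 0.0, 0.003, 0.0]
```

View pics/w9.png

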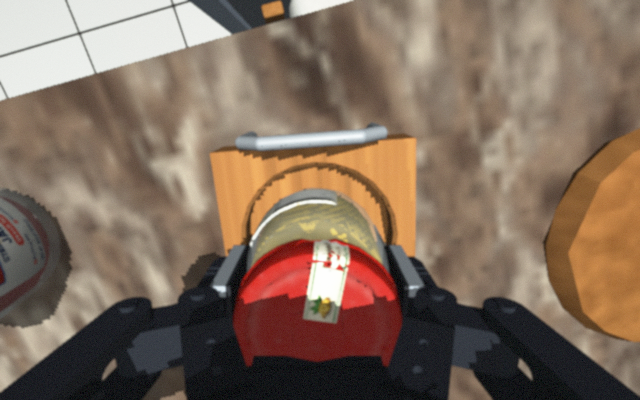

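Still free and inside the rim, the jar bottom about 2–4 mm above the floor. Finishing the last steps.

Emit:
send_rows:
  increments:
    - [0.3, 0, 0, 0.002, 0]
    - [0.3, 0, 0, 0.001, 0]
    - [0.3, 0, 0, 0, 0]
    - [0.3, 0, 0, 0, 0]

```text
clock: 13.3
position: [0.6035, 0.2356, 0.0459]
ee_rot: [-0.0, 0.992, -0.125, 0.0]
contact_force: [-2.7, -0.8, 2.9]
width: 0.0575
```

Emit:
send_rows:
  increments:
    - [0.8, 0, 0, 0, 0]
    - [0.9, 0, 0, 0, 0]
    - [1, 0, 0, 0, 0]
    - [1, 0, 0, -0.03, 0]
    - [1, 0, 0, -0.05, 0]
    - [1, 0, 0, -0.06, 0]
    - [1, 0, 0, -0.06, 0]
    - [1, 0, 0, 0, 0]

```text
clock: 14.3
position: [0.6064, 0.2365, 0.2518]
ee_rot: [-0.002, 0.992, -0.125, 0.006]
contact_force: [0.5, -1.0, -0.9]
width: 0.0857
```

```bash
python3 -c "
from h import *
plan([.4359,.0497,.24],None)
im=manip.get_image('wrist')[:,:,::-1].copy()
cv2.imwrite('pics/w10.png',im)
"
```

```text
clk 14.3 at [0.6064 0.2365 0.2518] yaw -0.25 w 0.0857 F [ 0.5 -1.  -0.9] n 5
[-0.024, 0.045, 0.002, 0.0]
```

View pics/w10.png

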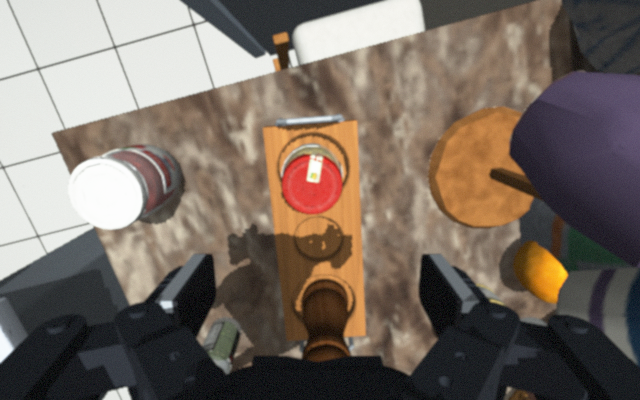

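Mill and spread are seated upright. Next, black jar 1.

Emit:
send_rows:
  increments:
    - [1, -0.024, 0.045, 0, 0]
    - [1, -0.024, 0.045, 0, 0]
    - [1, -0.024, 0.045, 0, 0]
    - [1, -0.024, 0.045, 0.01, 0]
    - [1, -0.024, 0.045, 0.03, 0]
    - [1, 0, 0, 0.03, 0]
    - [1, 0, 0, 0, 0]
    - [1, 0, 0, 0, 0]

```text
clock: 15.35
position: [0.432, 0.0475, 0.1754]
ee_rot: [-0.0, 0.992, -0.125, -0.0]
contact_force: [1.6, -0.5, -0.4]
width: 0.0856
```

```bash
python3 -c "
from h import *
plan([.4359,.0497,.05],None,1)
c=manip.calibration('wrist')
im=manip.get_image('wrist')[:,:,::-1].copy()
q=proj('wrist',(.4359,.0497,.105),c).round().astype(int); print(q); cv2.drawMarker(im,tuple(map(int,q)),(255,0,255),0,8,1)
cv2.imwrite('pics/w11.png',im)
"
```

```text
clk 15.35 at [0.432  0.0475 0.1754] yaw -0.25 w 0.0856 F [ 1.6 -0.5 -0.4] n 1
[0.003, -0.003, 0.125, 0.0]
[322 208]
```

View pics/w11.png

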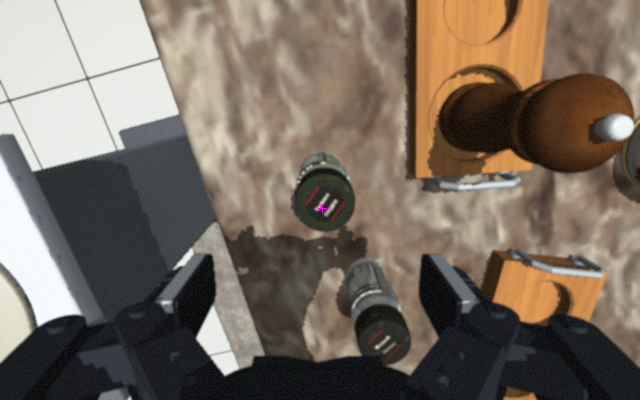

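Emit:
send_rows:
  increments:
    - [1, 0.004, -0.005, 0.05, 0]
    - [1, 0, 0, 0.05, 0]
    - [1, 0, 0, 0.025, 0]
    - [1, 0, 0, 0, 0]
    - [0.4, 0, 0, 0, 0]
    - [0.3, 0, 0, 0, 0]
    - [0.2, 0, 0, 0, 0]
    - [0.2, 0, 0, 0, 0]
  squeeze: 40

```text
clock: 16.4
position: [0.4377, 0.0511, 0.0516]
ee_rot: [-0.0, 0.992, -0.125, 0.002]
contact_force: [-0.1, 0.5, 6.5]
width: 0.0398
```

Emit:
send_rows:
  increments:
    - [0.2, 0, 0, 0, 0]
    - [0.2, 0, 0, -0.03, 0]
    - [0.2, 0, 0, -0.06, 0]
    - [0.2, 0, 0, -0.06, 0]
    - [0.2, 0, 0, -0.05, 0]
    - [0.2, 0, 0, 0, 0]
    - [0.2, 0, 0, 0, 0]

```text
clock: 17.27
position: [0.4357, 0.0512, 0.2498]
ee_rot: [0.0, 0.992, -0.125, -0.0]
contact_force: [-0.7, 1.1, -1.7]
width: 0.04
```

```bash
python3 -c "
from h import *
plan([.5875,.152,.25],None)
im=manip.get_image('wrist')[:,:,::-1].copy()
cv2.imwrite('pics/w12.png',im)
"
```

```text
clk 17.27 at [0.4357 0.0512 0.2498] yaw -0.25 w 0.04 F [-0.7  1.1 -1.7] n 4
[0.031, -0.034, -0.0, 0.0]
```

View pics/w12.png

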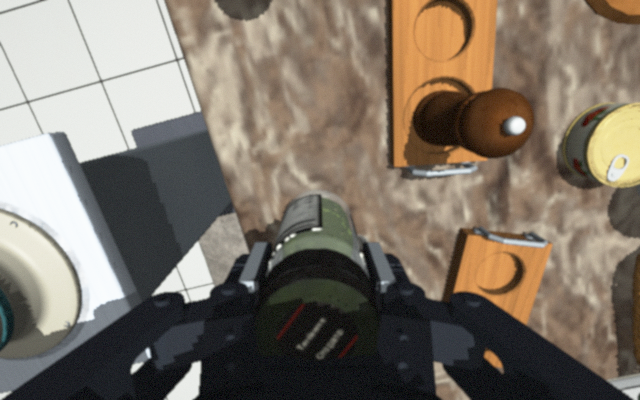

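Held upright. Moving above the middle well.

Emit:
send_rows:
  increments:
    - [0.2, 0.031, -0.034, 0, 0]
    - [0.2, 0.031, -0.034, 0, 0]
    - [0.2, 0.031, -0.034, 0, 0]
    - [0.2, 0.031, -0.034, 0, 0]
    - [0.2, 0, 0, 0.06, 0]
    - [0.2, 0, 0, 0.05, 0]
    - [0.2, 0, 0, 0, 0]
    - [0.2, 0, 0, 0, 0]

```text
clock: 18.32
position: [0.591, 0.1523, 0.1409]
ee_rot: [-0.0, 0.992, -0.125, 0.0]
contact_force: [0.1, 0.9, -0.1]
width: 0.0399
```

```bash
python3 -c "
from h import *
plan([.5875,.152,.06],None,1)
c=manip.calibration('wrist')
im=manip.get_image('wrist')[:,:,::-1].copy()
for a in np.arange(0,2*np.pi,np.pi/8):
    q=proj('wrist',np.array([.5875,.152,.024])+.0285*np.array([np.cos(a),np.sin(a),0]),c).round().astype(int); cv2.circle(im,tuple(map(int,q)),1,(255,0,255),-1)
cv2.imwrite('pics/w13.png',im)
im=manip.get_image('side')[:,:,::-1]
cv2.imwrite('pics/s6.png',cv2.resize(im[150:340,240:440],None,fx=2.5,fy=2.5,interpolation=3))
"
```

```text
clk 18.32 at [0.591  0.1523 0.1409] yaw -0.25 w 0.0399 F [ 0.1  0.9 -0.1] n 1
[-0.003, 0.001, 0.081, 0.0]
```

View pics/w13.png

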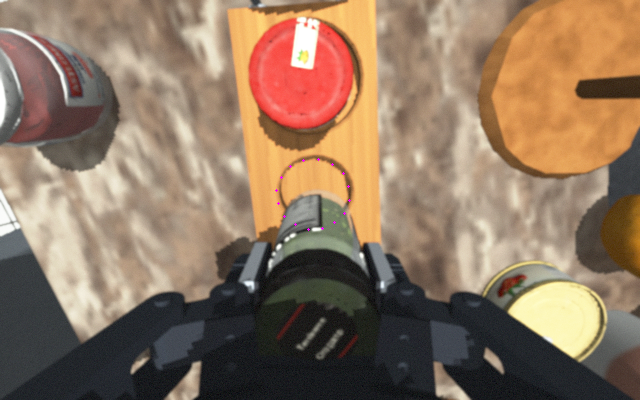

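View pics/s6.png

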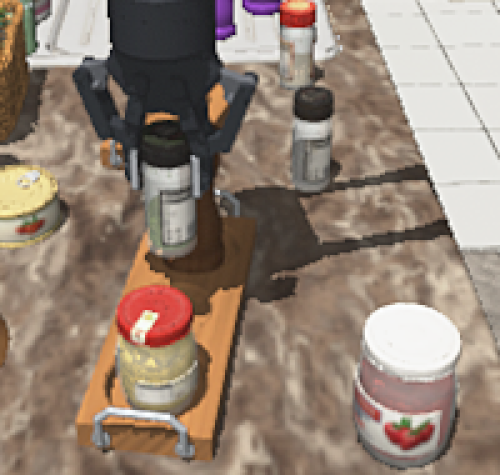

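Emit:
send_rows:
  increments:
    - [0.2, -0.003, -0.001, 0.03, 0]
    - [0.2, 0, 0, 0.025, 0]
    - [0.2, 0, 0, 0, 0]
    - [0.2, 0, 0, 0, 0]

```text
clock: 18.92
position: [0.5892, 0.1541, 0.0874]
ee_rot: [-0.0, 0.992, -0.125, 0.002]
contact_force: [-0.3, 1.3, -0.6]
width: 0.0397
```

```bash
python3 -c "
from h import *
plan([.588,.1535,.06],None,1)
c=manip.calibration('wrist')
im=manip.get_image('wrist')[:,:,::-1].copy()
for a in np.arange(0,2*np.pi,np.pi/8):
    q=proj('wrist',np.array([.5875,.152,.024])+.0285*np.array([np.cos(a),np.sin(a),0]),c).round().astype(int); cv2.circle(im,tuple(map(int,q)),1,(255,0,255),-1)
cv2.imwrite('pics/w14.png',im)
"
```

```text
clk 18.93 at [0.5892 0.1541 0.0874] yaw -0.25 w 0.0397 F [-0.3  1.3 -0.6] n 1
[-0.001, 0.001, 0.027, 0.0]
```

View pics/w14.png

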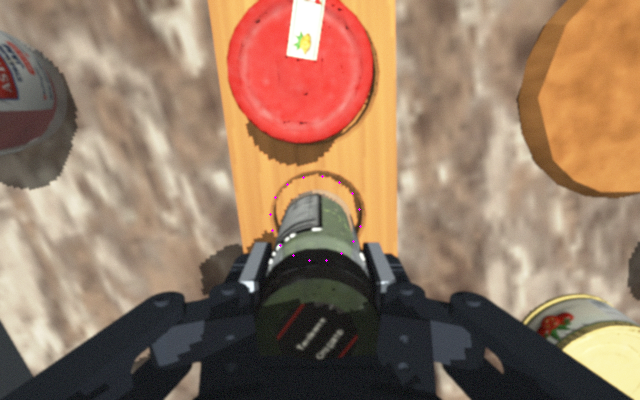

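Rim circle at x 270–363, jar base centred in it. Lowering.

Emit:
send_rows:
  increments:
    - [0.2, 0, 0, 0.01, 0]
    - [0.2, 0, 0, 0.008, 0]
    - [0.2, 0, 0, 0.005, 0]
    - [0.2, 0, 0, 0, 0]
    - [0.2, 0, 0, 0, 0]

```text
clock: 19.6
position: [0.5878, 0.1539, 0.0623]
ee_rot: [0.0, 0.992, -0.125, 0.0]
contact_force: [-1.0, -0.0, -0.6]
width: 0.0397
```

Emit:
send_rows:
  increments:
    - [0.2, 0, 0, 0.002, 0]
    - [0.2, 0, 0, 0.001, 0]
    - [0.2, 0, 0, 0, 0]
    - [0.2, 0, 0, 0, 0]

```text
clock: 20.1
position: [0.5878, 0.1539, 0.0597]
ee_rot: [-0.0, 0.992, -0.125, 0.0]
contact_force: [-0.5, 0.1, 3.7]
width: 0.0399
```

Emit:
send_rows:
  increments:
    - [0.7, 0, 0, 0, 0]
    - [0.9, 0, 0, 0, 0]
    - [1, 0, 0, 0, 0]
    - [1, 0, 0, -0.04, 0]
    - [1, 0, 0, -0.06, 0]
    - [1, 0, 0, -0.06, 0]
    - [1, 0, 0, -0.03, 0]
    - [1, 0, 0, 0, 0]

```text
clock: 21.1
position: [0.5892, 0.1542, 0.2524]
ee_rot: [-0.001, 0.992, -0.125, 0.003]
contact_force: [-0.4, -1.0, -1.1]
width: 0.0853
```

```bash
python3 -c "
from h import *
plan([.4525,-.063,.24],None)
im=manip.get_image('side')[:,:,::-1]
cv2.imwrite('pics/s7.png',cv2.resize(im[130:340,240:440],None,fx=2.5,fy=2.5,interpolation=3))
"
```

```text
clk 21.1 at [0.5892 0.1542 0.2524] yaw -0.25 w 0.0853 F [-0.4 -1.  -1.1] n 5
[-0.016, 0.049, 0.002, 0.0]
```

View pics/s7.png

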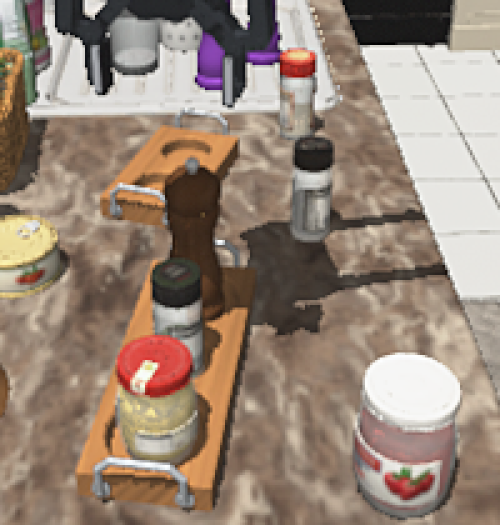

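Long caddy complete, all three upright. Next, black jar 2.

Emit:
send_rows:
  increments:
    - [1, -0.016, 0.049, 0, 0]
    - [1, -0.016, 0.049, 0, 0]
    - [1, -0.016, 0.049, 0, 0]
    - [1, -0.016, 0.049, 0.01, 0]
    - [1, -0.016, 0.049, 0.03, 0]
    - [1, 0, 0, 0.03, 0]
    - [1, 0, 0, 0, 0]
    - [1, 0, 0, 0, 0]

```text
clock: 22.15
position: [0.4498, -0.0634, 0.1792]
ee_rot: [-0.0, 0.992, -0.124, -0.0]
contact_force: [-0.0, 0.6, 0.5]
width: 0.0857
```

```bash
python3 -c "
from h import *
plan([.453,-.063,.05],None,1)
c=manip.calibration('wrist')
im=manip.get_image('wrist')[:,:,::-1].copy()
q=proj('wrist',(.453,-.063,.105),c).round().astype(int); print(q); cv2.drawMarker(im,tuple(map(int,q)),(255,0,255),0,8,1)
cv2.imwrite('pics/w15.png',im)
"
```

```text
clk 22.15 at [ 0.4498 -0.0634  0.1792] yaw -0.249 w 0.0857 F [-0.   0.6  0.5] n 1
[0.003, -0.001, 0.129, 0.0]
[322 209]
```

View pics/w15.png

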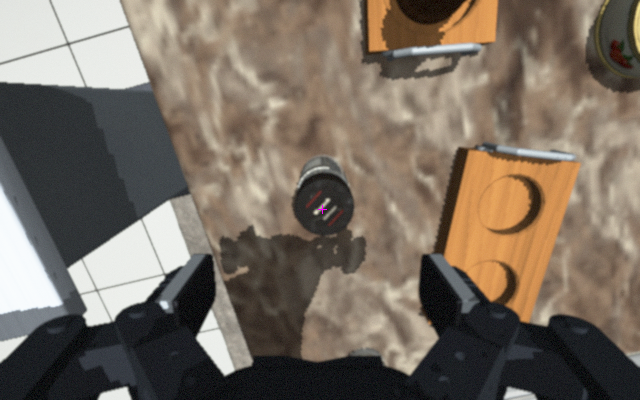

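Black cap at (324,205), 3–4 px (2 mm) from the mark. Grasping.

Emit:
send_rows:
  increments:
    - [1, 0.004, -0.002, 0.05, 0]
    - [1, 0, 0, 0.05, 0]
    - [1, 0, 0, 0.029, 0]
    - [1, 0, 0, 0, 0]
    - [0.4, 0, 0, 0, 0]
    - [0.3, 0, 0, 0, 0]
    - [0.2, 0, 0, 0, 0]
    - [0.2, 0, 0, 0, 0]

```text
clock: 23.2
position: [0.455, -0.0629, 0.0518]
ee_rot: [0.0, 0.992, -0.125, 0.002]
contact_force: [0.1, 0.7, 6.0]
width: 0.0399
```

Emit:
send_rows:
  increments:
    - [0.2, 0, 0, 0, 0]
    - [0.2, 0, 0, -0.03, 0]
    - [0.2, 0, 0, -0.05, 0]
    - [0.2, 0, 0, -0.03, 0]
    - [0.2, 0, 0, 0, 0]
    - [0.2, 0, 0, 0, 0]

```text
clock: 23.95
position: [0.4531, -0.0625, 0.1598]
ee_rot: [-0.0, 0.992, -0.125, -0.0]
contact_force: [-0.8, -0.1, -1.1]
width: 0.0401
```

```bash
python3 -c "
from h import *
plan([.6125,-.129,.16],None)
"
```

```text
clk 23.95 at [ 0.4531 -0.0625  0.1598] yaw -0.25 w 0.0401 F [-0.8 -0.1 -1.1] n 3
[0.057, 0.008, -0.0, 0.0]
```

Emit:
send_rows:
  increments:
    - [0.2, 0.057, 0.008, 0, 0]
    - [0.2, 0.057, 0.008, 0, 0]
    - [0.2, 0.057, 0.008, 0, 0]
    - [0.2, 0, 0, 0, 0]
    - [0.2, 0, 0, 0.04, 0]
    - [0.2, 0, 0, 0.03, 0]
    - [0.2, 0, 0, 0, 0]
    - [0.2, 0, 0, 0, 0]

```text
clock: 24.95
position: [0.6135, -0.1282, 0.0907]
ee_rot: [0.0, 0.992, -0.125, 0.0]
contact_force: [-0.3, -0.8, -1.1]
width: 0.0404
```

```bash
python3 -c "
from h import *
plan([.6125,-.129,.062],None,1)
c=manip.calibration('wrist')
im=manip.get_image('wrist')[:,:,::-1].copy()
for a in np.arange(0,2*np.pi,np.pi/8):
    q=proj('wrist',np.array([.612,-.1297,.024])+.0285*np.array([np.cos(a),np.sin(a),0]),c).round().astype(int); cv2.circle(im,tuple(map(int,q)),1,(255,0,255),-1)
cv2.imwrite('pics/w16.png',im)
"
```

```text
clk 24.95 at [ 0.6135 -0.1282  0.0907] yaw -0.25 w 0.0404 F [-0.3 -0.8 -1.1] n 1
[-0.001, 0.001, 0.029, 0.0]
```

View pics/w16.png

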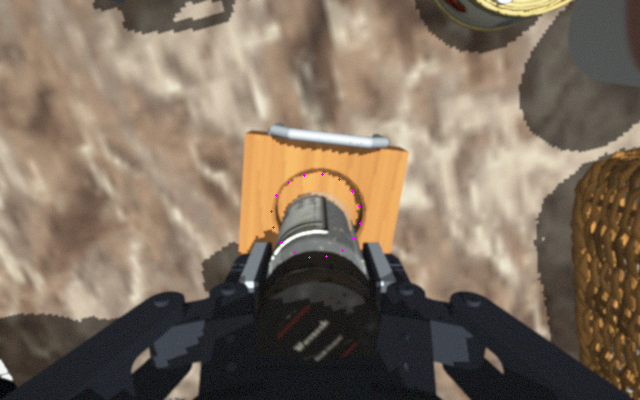

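Base centred in the rim (x about 272–364, top 168). Lowering.

Emit:
send_rows:
  increments:
    - [0.2, 0, 0, 0.012, 0]
    - [0.2, 0, 0, 0.01, 0]
    - [0.2, 0, 0, 0.005, 0]
    - [0.2, 0, 0, 0, 0]
    - [0.2, 0, 0, 0, 0]

```text
clock: 25.62
position: [0.6139, -0.1284, 0.0634]
ee_rot: [0.0, 0.992, -0.125, 0.0]
contact_force: [0.1, 0.5, -0.5]
width: 0.0396
```

Emit:
send_rows:
  increments:
    - [0.2, 0, 0, 0.002, 0]
    - [0.2, 0, 0, 0.001, 0]
    - [0.2, 0, 0, 0, 0]
    - [0.2, 0, 0, 0, 0]

```text
clock: 26.12
position: [0.6137, -0.1283, 0.0604]
ee_rot: [0.0, 0.992, -0.125, 0.0]
contact_force: [0.1, -0.1, -0.3]
width: 0.04
```

Emit:
send_rows:
  increments:
    - [0.2, 0, 0, 0.001, 0]
    - [0.2, 0, 0, 0, 0]
    - [0.2, 0, 0, 0, 0]

```text
clock: 26.5
position: [0.6138, -0.1284, 0.0599]
ee_rot: [0.0, 0.992, -0.125, 0.0]
contact_force: [-1.5, 0.6, 4.9]
width: 0.0399
```

Contact. Releasing.

Emit:
send_rows:
  increments:
    - [0.7, 0, 0, 0, 0]
    - [0.9, 0, 0, 0, 0]
    - [1, 0, 0, 0, 0]
    - [1, 0, 0, -0.04, 0]
    - [1, 0, 0, -0.06, 0]
    - [1, 0, 0, -0.04, 0]
    - [1, 0, 0, 0, 0]
    - [1, 0, 0, 0, 0]

```text
clock: 27.5
position: [0.613, -0.1281, 0.1984]
ee_rot: [-0.0, 0.992, -0.125, -0.001]
contact_force: [-0.1, 0.1, -0.2]
width: 0.0857
```

```bash
python3 -c "
from h import *
plan([.4465,-.283,.18],None)
im=manip.get_image('wrist')[:,:,::-1].copy()
cv2.imwrite('pics/w17.png',im)
"
```

```text
clk 27.5 at [ 0.613  -0.1281  0.1984] yaw -0.25 w 0.0857 F [-0.1  0.1 -0.2] n 4
[-0.031, 0.048, 0.005, 0.0]
```

View pics/w17.png

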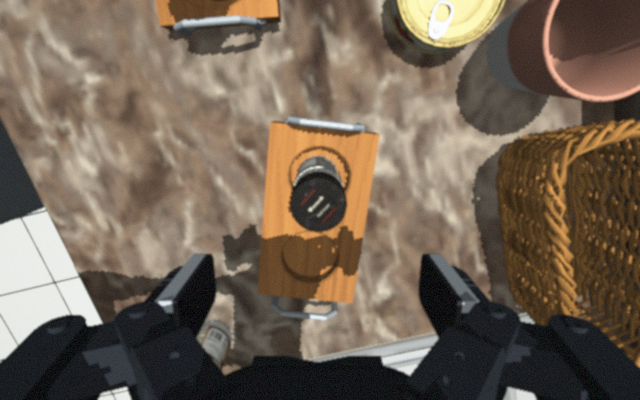

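Emit:
send_rows:
  increments:
    - [1, -0.031, 0.048, 0, 0]
    - [1, -0.031, 0.048, 0, 0]
    - [1, -0.031, 0.048, 0, 0]
    - [1, -0.031, 0.048, 0.01, 0]
    - [1, 0, 0, 0.01, 0]
    - [1, 0, 0, 0, 0]
    - [1, 0, 0, 0, 0]

```text
clock: 28.42
position: [0.4468, -0.2828, 0.1788]
ee_rot: [-0.0, 0.992, -0.124, -0.0]
contact_force: [0.2, 0.3, -0.4]
width: 0.0857
```

```bash
python3 -c "
from h import *
plan([.4465,-.283,.05],None,1)
c=manip.calibration('wrist')
im=manip.get_image('wrist')[:,:,::-1].copy()
q=proj('wrist',(.4465,-.283,.106),c).round().astype(int); print(q); cv2.drawMarker(im,tuple(map(int,q)),(255,0,255),0,8,1)
cv2.imwrite('pics/w18.png',im)
"
```

```text
clk 28.43 at [ 0.4468 -0.2828  0.1788] yaw -0.249 w 0.0857 F [ 0.2  0.3 -0.4] n 1
[-0.0, 0.0, 0.129, 0.0]
[317 212]
```

View pics/w18.png

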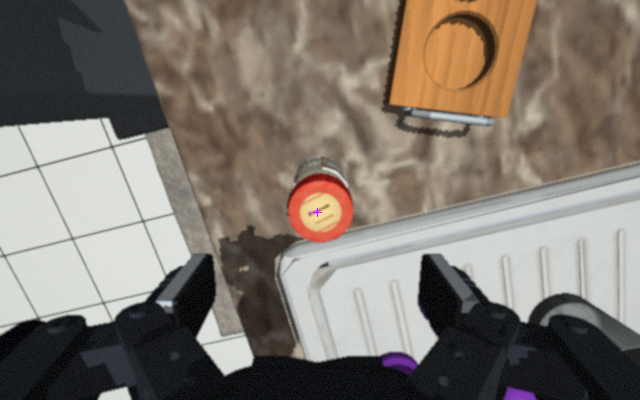

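```bash
python3 -c "
from h import *
for u,v in [(430,208),(459,231),(418,210),(443,232)]: print(ray('top',u,v,.15).round(3),ray('top',u,v,0).round(3))"
```

```text
[ 0.538 -0.441  0.15 ] [ 0.55  -0.481  0.   ]
[ 0.471 -0.52   0.15 ] [ 0.475 -0.569  0.   ]
[ 0.533 -0.407  0.15 ] [ 0.544 -0.442  0.   ]
[ 0.469 -0.475  0.15 ] [ 0.473 -0.518  0.   ]
```

The purple mills are at least 0.13 m from the gripper. Grasping the red-capped jar (cap centre (321,210)).

Emit:
send_rows:
  increments:
    - [1, 0.001, -0.001, 0.05, 0]
    - [1, 0, 0, 0.05, 0]
    - [1, 0, 0, 0.029, 0]
    - [1, 0, 0, 0, 0]
    - [0.4, 0, 0, 0, 0]
    - [0.3, 0, 0, 0, 0]
    - [0.2, 0, 0, 0, 0]
    - [0.2, 0, 0, 0, 0]

```text
clock: 29.48
position: [0.4484, -0.2837, 0.052]
ee_rot: [0.001, 0.992, -0.125, 0.002]
contact_force: [0.8, 0.4, 7.5]
width: 0.0429
```

Emit:
send_rows:
  increments:
    - [0.2, 0, 0, 0, 0]
    - [0.2, 0, 0, -0.03, 0]
    - [0.2, 0, 0, -0.06, 0]
    - [0.2, 0, 0, -0.05, 0]
    - [0.2, 0, 0, 0, 0]
    - [0.2, 0, 0, 0, 0]

```text
clock: 30.22
position: [0.4465, -0.2824, 0.1899]
ee_rot: [-0.0, 0.992, -0.125, -0.0]
contact_force: [-0.1, 1.1, -1.5]
width: 0.0432
```

```bash
python3 -c "
from h import *
plan([.5835,-.207,.19],None)
"
```

```text
clk 30.23 at [ 0.4465 -0.2824  0.1899] yaw -0.25 w 0.0432 F [-0.1  1.1 -1.5] n 3
[0.038, -0.036, -0.0, 0.0]
```

Emit:
send_rows:
  increments:
    - [0.2, 0.038, -0.036, 0, 0]
    - [0.2, 0.038, -0.036, 0, 0]
    - [0.2, 0.038, -0.036, 0, 0]
    - [0.2, 0, 0, 0, 0]
    - [0.2, 0, 0, 0.05, 0]
    - [0.2, 0, 0, 0.045, 0]
    - [0.2, 0, 0, 0, 0]
    - [0.2, 0, 0, 0, 0]

```text
clock: 31.22
position: [0.5844, -0.2072, 0.096]
ee_rot: [0.0, 0.992, -0.125, 0.0]
contact_force: [0.3, -0.4, -0.8]
width: 0.043
```

```bash
python3 -c "
from h import *
plan([.5835,-.207,.062],None,1)
c=manip.calibration('wrist')
im=manip.get_image('wrist')[:,:,::-1].copy()
for a in np.arange(0,2*np.pi,np.pi/8):
    q=proj('wrist',np.array([.5824,-.208,.024])+.0285*np.array([np.cos(a),np.sin(a),0]),c).round().astype(int); cv2.circle(im,tuple(map(int,q)),1,(255,0,255),-1)
cv2.imwrite('pics/w19.png',im)
"
```

```text
clk 31.23 at [ 0.5844 -0.2072  0.096 ] yaw -0.251 w 0.043 F [ 0.3 -0.4 -0.8] n 1
[-0.001, 0.0, 0.034, 0.0]
```

View pics/w19.png

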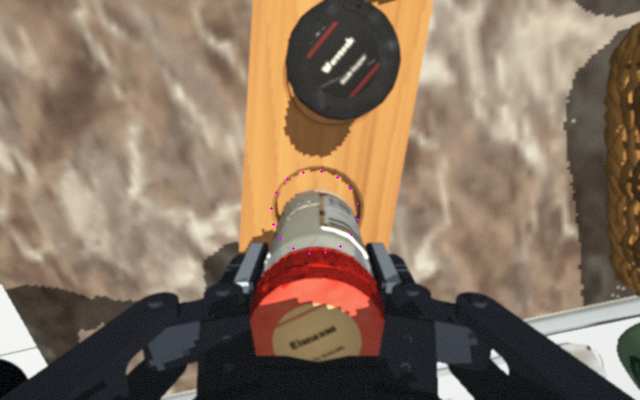

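Emit:
send_rows:
  increments:
    - [0.2, 0, -0.001, 0.015, 0]
    - [0.2, 0, 0, 0.01, 0]
    - [0.2, 0, 0, 0.007, 0]
    - [0.2, 0, 0, 0, 0]
    - [0.2, 0, 0, 0, 0]

```text
clock: 31.9
position: [0.5848, -0.2056, 0.0634]
ee_rot: [0.0, 0.992, -0.125, 0.0]
contact_force: [0.7, 0.9, -1.1]
width: 0.0436
```

Emit:
send_rows:
  increments:
    - [0.2, 0, 0, 0.002, 0]
    - [0.2, 0, 0, 0.001, 0]
    - [0.2, 0, 0, 0, 0]
    - [0.2, 0, 0, 0, 0]

```text
clock: 32.4
position: [0.5847, -0.2055, 0.0604]
ee_rot: [0.0, 0.992, -0.125, 0.0]
contact_force: [0.6, -0.2, -0.7]
width: 0.0433
```

Emit:
send_rows:
  increments:
    - [0.2, 0, 0, 0.001, 0]
    - [0.2, 0, 0, 0, 0]
    - [0.2, 0, 0, 0, 0]

```text
clock: 32.78
position: [0.5848, -0.2056, 0.06]
ee_rot: [0.0, 0.992, -0.125, 0.0]
contact_force: [-1.2, 0.1, 5.5]
width: 0.0436
```

Emit:
send_rows:
  increments:
    - [0.7, 0, 0, 0, 0]
    - [0.9, 0, 0, 0, 0]
    - [1, 0, 0, 0, 0]
    - [1, 0, 0, -0.04, 0]
    - [1, 0, 0, -0.06, 0]
    - [1, 0, 0, -0.06, 0]
    - [1, 0, 0, -0.04, 0]
    - [1, 0, 0, 0, 0]

```text
clock: 33.78
position: [0.5865, -0.2063, 0.2635]
ee_rot: [0.001, 0.992, -0.125, 0.004]
contact_force: [0.3, 0.2, -0.6]
width: 0.0855
```

Emit:
send_rows:
  increments:
    - [1, -0.05, 0, 0, 0]
    - [1, -0.05, 0, 0, 0]
    - [1, -0.05, 0, 0, 0]
    - [1, -0.05, 0, 0, 0]
    - [1, -0.03, 0, 0, 0]
    - [1, 0, 0, 0, 0]

```text
clock: 34.52
position: [0.3594, -0.1474, 0.2582]
ee_rot: [-0.0, 0.992, -0.125, -0.001]
contact_force: [0.8, 0.1, 0.5]
width: 0.0857
```

```bash
python3 -c "
from h import *
s=manip.get_state();print(s['clock'],s['position'])
im=manip.get_image('side')[:,:,::-1]
cv2.imwrite('pics/s9.png',cv2.resize(im[110:340,230:440],None,fx=2.6,fy=2.6,interpolation=3))
im=manip.get_image('top')[:,:,::-1]
cv2.imwrite('pics/t9.png',cv2.resize(im[150:280,170:400],None,fx=3.4,fy=3.4,interpolation=3))
"
```

```text
34.525 [ 0.35939267 -0.14744878  0.25823645]
```

View pics/s9.png

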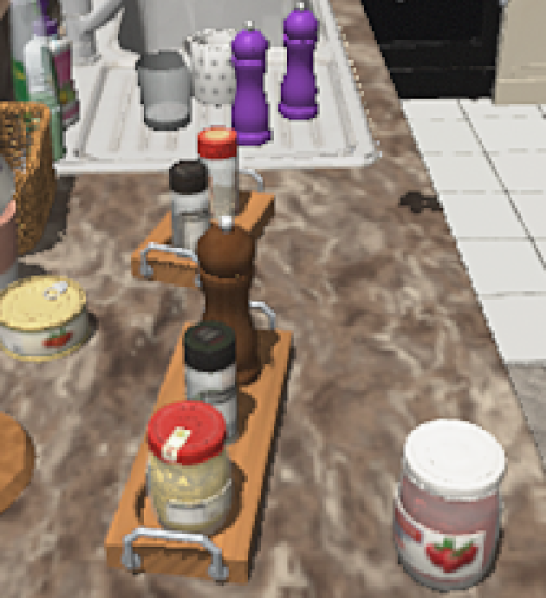

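View pics/t9.png

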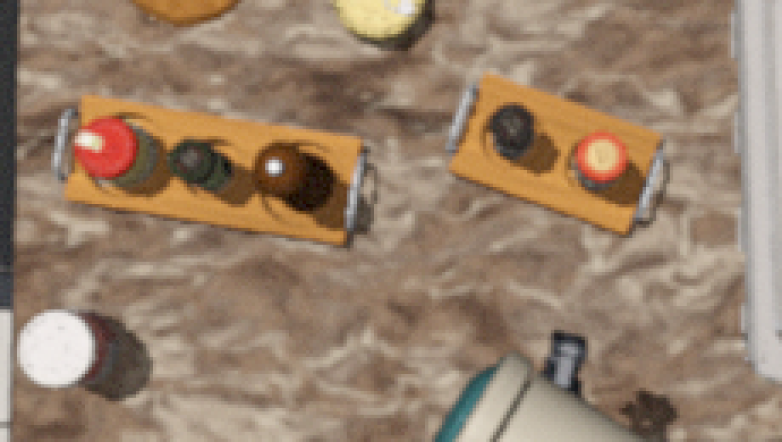

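```bash
python3 -c "
from h import *
f=lambda x,y:(170+(x+.5)/3.4-.5,150+(y+.5)/3.4-.5)
for n,p,z,w in [('spread',(108,148),.094,(.602,.2335)),('b1',(188,157),.113,(.5875,.152)),('mill',(274,167),.166,(.573,.069)),('b2',(511,130),.113,(.612,-.1297)),('red',(601,155),.114,(.5824,-.208))]:
  print(n,((ray('top',*f(*p),z)[:2]-w)*1000).round(1),'mm from well')
manip.sign_off()"
```

```text
spread [-2.5 -2.5] mm from well
b1 [0.4 3.3] mm from well
mill [-1.2  2.3] mm from well
b2 [-5.5  1.9] mm from well
red [0.6 2.2] mm from well
the job is handed in; nothing more can be done
```

Both caddies are made up and the job is handed in, at about 35 s of the 115 s allowed.

- **Long caddy:** the pepper mill and the spread jar are in the two wide wells. A black-capped spice jar is in the narrow well between them.
- **Short caddy:** the other black-capped jar and the red-capped one.

**Placing:** I lowered each item in 1–2 mm steps until the tool force reversed (about 3–7 N upward), which showed it had reached the well floor. Only then did I open the gripper, and I drew it clear of everything before handing in.

**Last checks:** the final side and top pictures show all five items upright in their wells. The white-lidded jar, the flat tin and the purple mills look undisturbed, and nothing was knocked over. Four of the five cap centres measured within about 3.5 mm of their well centres.

**Disagreement:** the black jar in the short caddy read 5.5 mm off in x. I read that cap centre by eye from a coarse picture. The jar looks upright, is within its 8 mm clearance, and had met the well floor at the expected height. I did not re-measure it before handing in.

**Wrist camera:** its view also sat 2–4 mm off from the top camera throughout. I split the difference when placing, well inside the clearances.

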